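# Hook down the flap of the lacquer drying cabinet

## Task

Open the lacquer drying cabinet with the hook pole, without the gripper touching the freshly lacquered flap. The pole's red handle is hidden under the little plywood riser: draw the pole right out by its steel neck, lay it down on the open bench and let go, then take it again by the red handle. Put its hook through the brass eye of the flap, swing the flap gently down to its stop, unhook, and lay the pole flat on the bench again, leaving the things round about where they are.

Things in the scene. Friction and masses are not known exactly. Their poses are not given: they have to be found in the camera images.
- flap_hinge (a point): Middle of the flap's hinge line, at the lower edge of its outer face, 150 mm above the bench. Axes are those of the fixed wooden cabinet (160 deep, 240 wide, 284 mm high): its front faces -x, the hinge runs along y, z is up. A dark hood board (underside 270 mm above the bench, 14 thick, 250 wide) juts 50 mm out over the flap and keeps grippers off the eye.
- flap (a joint): Angle of the drop-front flap, rad: 0 = closed, upright; grows as its top swings forward (to the -x of flap_hinge) and down; 1.5 = stop, nearly level. May start ajar by up to 0.15. Friction 0.2 N m, no spring: it stays where it is left and takes about 2 to 4 N at the eye.
- flap_panel: The pale wooden flap panel with its brass eye, 112 mm high, 208 mm wide, 12 mm thick. Origin on the hinge line, middle; turns with the flap. At flap angle 0 its axes are those of flap_hinge: outer face at x = 0, top edge at z = 114 mm.
- eye (a point): Centre of the brass eye, a ring of inner diameter 26 mm made of 6 mm bar, standing out on the outer face of the flap: at (-24, 0, 76) mm in the flap panel's frame. The hole's axis is the hinge's line (y), so a pin goes in sideways and the flap can turn round it.
- riser: Low plywood riser fixed on the bench, 120 deep (its x) x 170 wide (its y) x 52 mm high, board 12 mm thick, 40 mm clear below, with a leg 12 mm thick at each y end; open at its front (-x) and back. Origin: centre of its footprint on the bench. A flat sample tile lies on it.
- pole: Loose hook pole, 182 mm long, about 0.14 kg, flat on the bench. x runs from butt to hook; origin under the handle's middle. Red flat-sided handle x = -42 to 42 mm, 24 wide, 26 high; then a 10 mm round steel neck at z = 13 to x = 135 mm, there bent square to +y (left): this 8 mm pin, to y = 42 mm, is the hook. At first the hook end sticks 60 to 90 mm out of the riser's front; pull it along +x.
- pole_grip (a point): Centre of the red handle, at (0, 0, 13) mm in the pole's frame.
- pole_hook (a point): Middle of the hook's sideways pin, at (135, 22, 13) mm in the pole's frame.
- wax_pot: Bystander: round pot 69 mm across, 41 mm high, loose; origin at its underside.
- dropper: Bystander: amber dropper bottle 33 mm across, 102 mm high, loose; origin at its underside.
- tape_roll: Bystander: roll of tape 98 mm across, 25 mm high, loose; origin at its underside.

How it is judged:
On the way, in this order (a step that is already met when the one before it is completed fails the run):
1. the pole lies flat on the bench, let go, its handle out from under the riser (horizontal distance between pole_grip and riser above 0.102 m and height (world z) of pole_grip below 0.02 m and height (world z) of pole_hook below 0.025 m and contact force between the fingers and pole below 0.2 N and linear speed of pole below 0.02 m/s), for 0.2 s.
2. the pole, held by its red handle, has its hook in the eye and has swung the flap down by at least 0.4 rad (distance between the grasp point and pole_grip below 0.06 m and contact force between the fingers and pole above 1 N and distance between pole_hook and eye below 0.027 m and value of joint flap above 0.4 rad), for 0.1 s.
At the end, for the whole second after the job is handed in: The flap is down at its stop (over 1.38 of 1.5 rad); the pole lies flat, still and let go on the bench (handle centre under 20 mm, hook under 25 mm above it), not touching the flap, its handle not under the riser (handle centre over 102 mm from the riser's centre) (all of step 1 and value of joint flap above 1.38 rad and contact force between pole and flap_panel below 0.1 N).
It fails at once if the gripper touches the flap (contact force between the fingers and flap_panel above 0.5 N).
It fails at once if the flap is flung down (faster than 3 rad/s) (velocity of joint flap above 3 rad/s).
It fails at once if a bystander is shifted by more than 30 mm (distance of any of wax_pot, dropper, tape_roll from where it was at the start of the episode above 0.03 m).
It also fails if it takes over 61 s, if anything falls off the work surface, if the arm or the gripper's body presses on something with over 40 N, if the wrist force passes 120 N, or if a joint passes its speed limit or range.

## Robot

A 6-joint arm with a two-finger parallel gripper is mounted at the origin on a cart in front of the work surface, level with it; the furniture and walls round the work are solid. World frame = base frame: x ahead of the robot, y to its left, z up, the work surface at z = 0. Lengths are in m, angles in rad, forces in N, time in s.
With the tool pointing down it reaches from about 0.25 to 0.725 m from the base axis. Payload 4 kg.
Tool frame: the origin (TCP) lies midway between the tips of the shut fingers; the grasp point (between the pads) lies 19 mm behind it; z points along the fingers, y is the line along which they close (so a half turn about z gives the same grasp; the last joint's range is limited). The gripper opens to 85 mm and grips with 20 to 120 N. Pads are 22 mm wide; open, the fingers measure 114 mm over their backs; the gripper's body (76 mm by 85 mm) begins 54 mm behind the grasp point. The pads swing forward as they close: fully open they stand 13 mm farther back than shut.
Start: joints at [-1.168, 0.241, 0.005, 1.335, 0, 1.571], TCP at [0.196, -0.46, 0.211] pointing down, gripper open.
Joint ranges: [-2.72, 2.72], [-1.05, 1.87], [-1.09, 1.28], [-1.99, 2.15], [-1.42, 1.44], [-3.14, 3.14]. Speed limits (rad/s): [2.79, 2.79, 3.14, 3.14, 3.14, 3.14].

## Interface

Orientations are given as a unit quaternion [x, y, z, w].
In Python, from workcell import status, camera, get_calibration, ticket gives the robot as it stands.
- The arm moves only by the shell command python3 -m creep 'ROWS' [OPENING]. ROWS is JSON, a list of rows, each a list of 6 numbers: the shift along the world's x, y, z in cm, then the turn, a rotation vector about the world's x, y, z in degrees. A call has 1 to 8 rows; each row shifts and turns the commanded pose from where the row before left it; what a row does not reach is not made up. A row lasts 1/10 s, in which the tool goes at most 50 mm and 8.59 degrees, less where a joint would pass 70% of its speed; a pose out of reach is approached as far as the arm can. A call is refused whole if a number of a shift passes 5 or a number of a turn 8.59, either way. A call with a gripper value outside its range is refused whole. OPENING is the opening, from -1 (shut) to 1 (fully open), so that 0 is half open, set as the call begins (- or left out, the last holds). The fingers move at their own pace and stop on an object; the grip force is fixed at half the most. Time passes only in rows, so rows that do not move let the fingers close. It gives the time, the measured TCP pose, the force, the opening and the grip force at its end, in the units of the state.
- status.get_obs(): the state, without advancing time (a new reading comes with each control period).
- camera(name): name is "side" or "top" or "wrist"; returns the picture (420x560x3 uint8, red, green, blue); there is no depth.
- get_calibration(name): a dict with "fx", "fy", "cx", "cy" (pixels), "k1" (the pictures are not rectified: a ray, as slopes to the right and down, at radius r is drawn at 1 + k1 r^2 times it, then the intrinsics apply), "rvec" (rotation vector, rad) and "tvec" (3), from world to camera coordinates, as OpenCV has them; the wrist camera has in their place "tool_from_camera" (4x4, takes a point from camera to tool coordinates, whose origin is the TCP and whose axes are the flange's). Camera axes: x right, y down, z forward; pixel columns grow to the right and rows downward; lengths in m; the calibration is good to about 2 mm. A picture is of the moment at which its call begins: read the wrist's pose just before it. get_calibration takes no time and is no camera call.
- ticket.job_done(): hands the job in; it is judged then, once.
The state is a dict: "clock": time; "joint_pos": joint angles; "joint_vel": joint speeds; "tau": joint torques, N m; "eef_pos": TCP position; "tool_rot": TCP orientation; "ft_force": force on the tool from outside, world axes, zero at the start; "ft_torque": the same for the moment, N m; "grip_width": finger opening in m; "grasp_force": force on a finger pad.
Only numpy, scipy, OpenCV 4.12 (cv2) and the standard library are available. Lean on these libraries where they do the work, as an engineer would, in place of code of your own. Each camera call takes 0.05 s, during which the arm holds its last target. There are 200 camera calls.

## Working session

There is one attempt and no reset: what is moved stays moved. The work goes in short steps, Python scripts to look and compute and a shell command to move; the robot and the scene stay as the last step left them, time stands still between calls to the robot, and variables do not carry over. Pictures are saved under pics/ and viewed, at most 10 in all, crops included, and the job is handed in when it is done.

```bash
ls; mkdir -p pics
cat > h.py <<'E'
import numpy as np, cv2
from scipy.spatial.transform import Rotation as R
from workcell import status, camera, get_calibration, ticket
def cam(name, T=None):
    c=get_calibration(name)
    if name=="wrist":
        o=status.get_obs() if T is None else T
        W=np.eye(4);W[:3,:3]=R.from_quat(o["tool_rot"]).as_matrix();W[:3,3]=o["eef_pos"]
        M=W@np.array(c["tool_from_camera"]); Rc=M[:3,:3].T; t=-Rc@M[:3,3]
    else:
        Rc=R.from_rotvec(np.ravel(c["rvec"])).as_matrix();t=np.ravel(c["tvec"])
    return c,Rc,t
def ray(uv,C):
    c,Rc,t=C
    K=np.array([[c["fx"],0,c["cx"]],[0,c["fy"],c["cy"]],[0,0,1]])
    n=cv2.undistortPoints(np.array([[uv]],float),K,np.array([c["k1"],0,0,0.]))[0,0]
    d=Rc.T@np.array([n[0],n[1],1]); return -Rc.T@t, d/np.linalg.norm(d)
def onz(uv,C,z):
    o,d=ray(uv,C); return o+d*(z-o[2])/d[2]
def proj(p,C):
    c,Rc,t=C
    K=np.array([[c["fx"],0,c["cx"]],[0,c["fy"],c["cy"]],[0,0,1]])
    return cv2.projectPoints(np.array(p,float).reshape(-1,1,3),cv2.Rodrigues(Rc)[0],t,K,np.array([c["k1"],0,0,0.]))[0].reshape(-1,2)
def tri(uv1,C1,uv2,C2):
    a,d=ray(uv1,C1);b,e=ray(uv2,C2)
    s=np.linalg.lstsq(np.c_[d,-e],b-a,rcond=None)[0]
    p,q=a+s[0]*d,b+s[1]*e
    return (p+q)/2,np.linalg.norm(p-q)
def save(im,f): cv2.imwrite(f,im[:,:,::-1])
E
python3 - <<'E'
from h import *
for n in("top","side"):
    save(camera(n),f"pics/{n}0.png"); C=cam(n); print(n,-C[1].T@C[2], C[0]["fx"])
E
```

```text
pics
top [ 0.26411094 -0.27338305  1.37630519] 469.30509781112147
side [0.49326377 0.58155522 0.63749276] 399.76878885628093
```

View pics/top0.png

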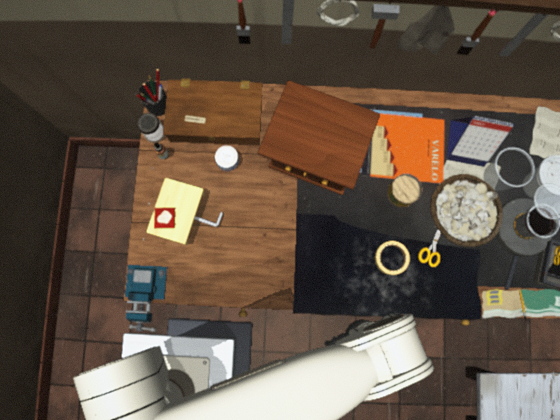

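View pics/side0.png

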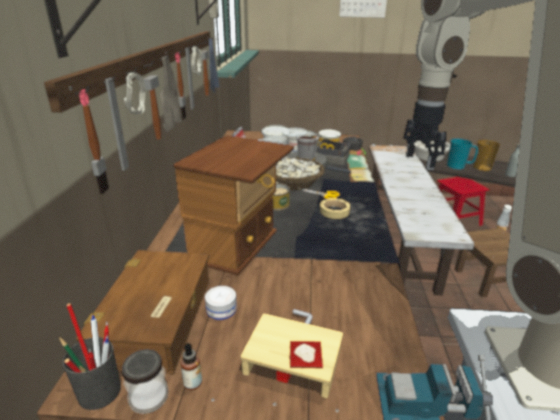

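The top view shows the yellow riser at about (175,210), the neck from (197,220) to (218,222) with the hook tip near (221,212), the cabinet hood at (320,137), the pot at (227,157), the dropper at (165,153) and the tape at (392,258). The side view shows the same things: riser (293,350), hook (302,316), cabinet (235,200).

Run:
```python
from h import *
im=cv2.imread("pics/top0.png")
a=cv2.resize(im[165:255,135:245],None,fx=5,fy=5,interpolation=cv2.INTER_CUBIC)
s=cv2.imread("pics/side0.png")
cv2.imwrite("pics/c1.png",a)
b=cv2.resize(im[70:200,250:390],None,fx=4,fy=4,interpolation=cv2.INTER_CUBIC)
cv2.imwrite("pics/c2.png",b)
C=cam("top");hsv=cv2.cvtColor(im,cv2.COLOR_BGR2HSV)
m=cv2.inRange(hsv,(22,60,120),(35,200,255))
m[:165]=0;m[255:]=0;m[:,:135]=0;m[:,245:]=0
cs,_=cv2.findContours(cv2.morphologyEx(m,cv2.MORPH_CLOSE,np.ones((9,9))),0,2);c=max(cs,key=cv2.contourArea)
P=np.array([onz(p,C,.052)[:2] for p in c[:,0,:].astype(float)])
r=cv2.minAreaRect((P*1000).astype(np.float32));print("riser",r,cv2.boxPoints(r))
for n,uv,z in [("neck a",(198,220),.013),("bend",(218,222),.013),("tip",(221,212),.013),("pot",(227,157),.041),("tape",(392,258),.02),("hoodFL",(262,155),.284),("hoodFR",(350,190),.284),("hoodBL",(290,83),.284),("hoodBR",(380,125),.284)]:
    print(n,onz(uv,C,z).round(3))
```

```text
riser ((508.4085388183594, 26.728118896484375), (122.1717758178711, 171.60626220703125), 76.34365844726562) [[410.6089   -12.372898]
 [577.3637   -52.888752]
 [606.2082    65.82913 ]
 [439.45337  106.344986]]
neck a [ 0.489 -0.037  0.013]
bend [ 0.485 -0.096  0.013]
tip [ 0.516 -0.103  0.013]
pot [ 0.678 -0.113  0.041]
tape [ 0.401 -0.608  0.02 ]
hoodFL [ 0.611 -0.227  0.284]
hoodFR [ 0.533 -0.442  0.284]
hoodBL [ 0.805 -0.288  0.284]
hoodBR [ 0.703 -0.515  0.284]
```

View pics/c1.png

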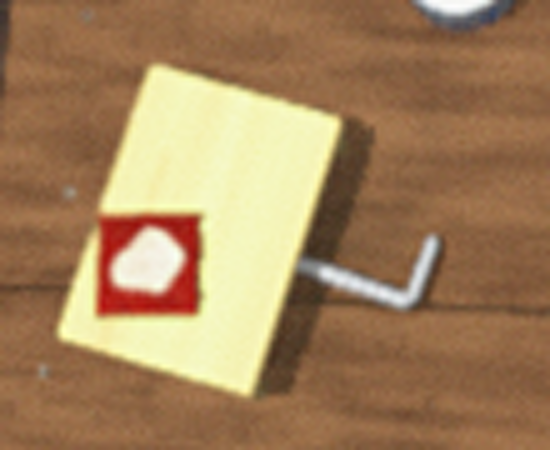

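View pics/c2.png

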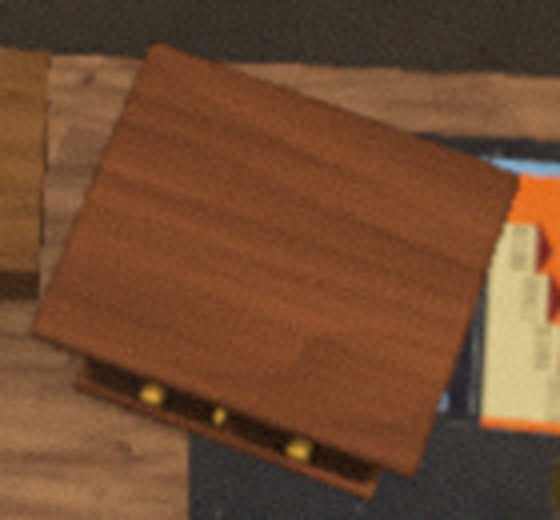

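The crops confirm the riser (122 × 172 mm measured). The neck leaves the riser at crop (300,265), with the bend at (410,300) and the tip at (433,240). The hood corners in crop 2 are (34,333), (415,474), (152,43) and (518,180), with a brass spot (the eye) peeping out at (219,415).

Run:
```python
from h import *
C=cam("top");S=cam("side")
f=lambda x,y,x0,y0,s:(x0+(x+.5)/s-.5,y0+(y+.5)/s-.5)
hood=[onz(f(x,y,250,70,4),C,.284) for x,y in((34,333),(415,474),(518,180),(152,43))]
FL,FR,BR,BL=hood
print(np.round(hood,3));print([np.linalg.norm(hood[i]-hood[(i+1)%4]).round(3) for i in range(4)])
yv=(FL-FR)+(BL-BR);yv/=np.linalg.norm(yv);xv=np.array([yv[1],-yv[0],0]);yaw=np.arctan2(xv[1],xv[0])
hinge=(FL+FR)/2+.05*xv;hinge[2]=.15
print("yaw",np.degrees(yaw),"hinge",hinge,"xv",xv,"yv",yv)
for a in(0,.15):
    e=hinge+xv*(-24e-3*np.cos(a)-.076*np.sin(a))+np.array([0,0,.076*np.cos(a)-.024*np.sin(a)]);print(a,"eye",e.round(3),"top px",proj(e,C),"side px",proj(e,S))
print("eye px top",f(219,415,250,70,4))
n,b,t=[onz(f(x,y,135,165,5),C,.013) for x,y in((302,265),(407,299),(433,240))]
print("neck",n.round(3),"bend",b.round(3),"tip",t.round(3),"len",np.linalg.norm(b-t),"dir",np.degrees(np.arctan2(*(b-n)[1::-1])),np.degrees(np.arctan2(*(t-b)[1::-1]))-90)
s=cv2.imread("pics/side0.png")
a=cv2.resize(s[130:280,170:300],None,fx=4,fy=4,interpolation=cv2.INTER_CUBIC)
cv2.imwrite("pics/c3.png",a)
o=status.get_obs();print(o["eef_pos"],o["tool_rot"],o["grip_width"],R.from_quat(o["tool_rot"]).as_matrix().round(2))
```

```text
[[ 0.616 -0.217  0.284]
 [ 0.538 -0.45   0.284]
 [ 0.73  -0.513  0.284]
 [ 0.812 -0.282  0.284]]
[np.float64(0.246), np.float64(0.202), np.float64(0.246), np.float64(0.206)]
yaw -18.93514345793127 hinge [ 0.62449221 -0.34998722  0.15      ] xv [ 0.9458865  -0.32449766  0.        ] yv [0.32449766 0.9458865  0.        ]
0 eye [ 0.602 -0.342  0.226] top px [[307.5800318  167.40915207]] side px [[265.64415016 179.62260452]]
0.15 eye [ 0.591 -0.339  0.222] top px [[305.9276296  171.78525532]] side px [[269.62404319 181.99066616]]
eye px top (304.375, 173.375)
neck [ 0.495 -0.027  0.013] bend [ 0.478 -0.091  0.013] tip [ 0.514 -0.104  0.013] len 0.03827393896921932 dir -105.28620072804374 -109.78251793431292
[ 0.19578305 -0.45941684  0.20979021] [ 9.79789038e-01  2.00031370e-01 -1.75930287e-04 -9.28014732e-04] 0.08571512062452748 [[ 0.92  0.39 -0.  ]
 [ 0.39 -0.92  0.  ]
 [ 0.   -0.   -1.  ]]
```

View pics/c3.png

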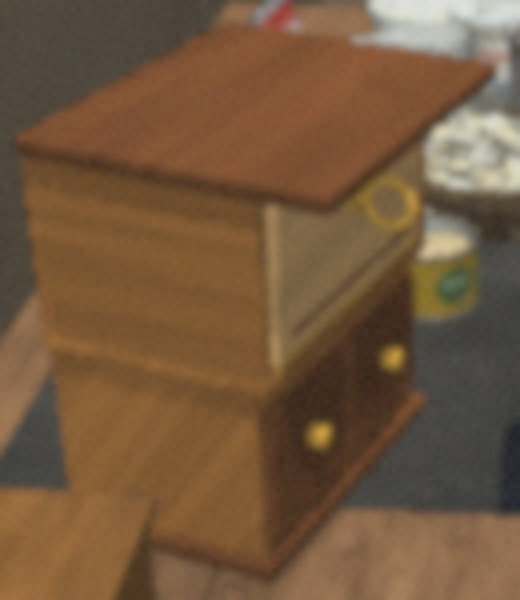

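The eye ring is at side px about (267,180) and the flap is nearly closed. The hood measures 246 mm against 250 given, and the hook pin length is about right too. I'm moving above the neck at about (0.486, −0.064) with a yaw of +50°.

```bash
python3 -m creep '[[2.4,3.3,0,0,0,4.2],[2.4,3.3,0,0,0,4.2],[2.4,3.3,0,0,0,4.2],[2.4,3.3,0,0,0,4.2],[2.4,3.3,0,0,0,4.2],[2.4,3.3,0,0,0,4.2],[2.4,3.3,0,0,0,4.2],[2.4,3.3,0,0,0,4.2]]' 0.2; python3 -m creep '[[2.4,3.3,0,0,0,4.2],[2.4,3.3,0,0,0,4.2],[2.4,3.3,0,0,0,4.2],[2.6,3.2,0,0,0,4.2],[0,0,0,0,0,0],[0,0,0,0,0,0]]'
python3 - <<'E'
from h import *
o=status.get_obs();C=cam("wrist",o);im=camera("wrist");save(im,"pics/w1.png")
print(o["joint_pos"],R.from_quat(o["tool_rot"]).as_matrix().round(2))
print(proj([[.486,-.064,.013],[.478,-.091,.013],[.514,-.104,.013]],C).round(0))
E
```

```text
clock: 0.9
eef_pos: [0.3884, -0.1944, 0.2103]
tool_rot: [0.879, 0.476, -0.0, -0.0]
ft_force: [0.6, -0.6, -0.5]
grip_width: 0.0512
grasp_force: 0.0
clock: 1.5
eef_pos: [0.4858, -0.0642, 0.2098]
tool_rot: [0.801, 0.599, -0.001, -0.001]
ft_force: [-1.3, 0.7, -0.0]
grip_width: 0.0515
grasp_force: 0.0
[-1.31099024e-01  2.22733869e-01 -2.01960351e-02  1.32976649e+00
 -3.52073810e-04  1.72620668e+00] [[ 0.28  0.96 -0.  ]
 [ 0.96 -0.28 -0.  ]
 [-0.   -0.   -1.  ]]
[[284. 179.]
 [284. 203.]
 [317. 205.]]
```

View pics/w1.png

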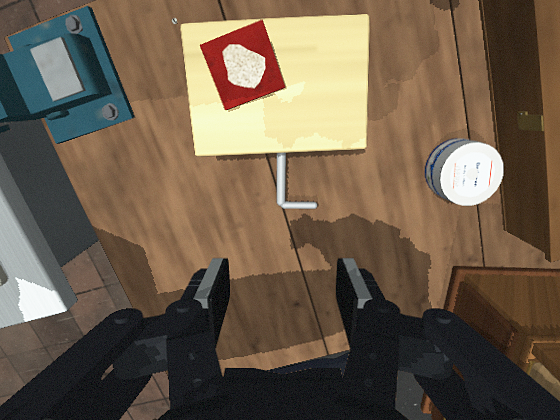

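The wrist view shows the neck at columns 277–286, the bend at (282,205) and the tip at (315,205), within 2 px of the prediction. I'm going down to grip it.

```bash
python3 -m creep '[[0,0,-4,0,0,0],[0,0,-4,0,0,0],[0,0,-4,0,0,0],[0,0,-4,0,0,0],[0,0,-2,0,0,0],[0,0,-1.5,0,0,0],[0,0,-0.8,0,0,0],[0,0,0,0,0,0]]'; python3 -m creep '[[0,0,0,0,0,0],[0,0,0,0,0,0],[0,0,0,0,0,0],[0,0,0,0,0,0],[0,0,0,0,0,0]]' -1
```

```text
clock: 2.35
eef_pos: [0.4846, -0.0658, 0.0068]
tool_rot: [0.802, 0.597, -0.001, -0.001]
ft_force: [-0.7, 0.0, -0.2]
grip_width: 0.0512
grasp_force: 0.0
clock: 2.85
eef_pos: [0.4863, -0.0649, 0.008]
tool_rot: [0.801, 0.598, 0.0, 0.0]
ft_force: [-0.0, 1.0, -0.5]
grip_width: 0.0003
grasp_force: 0.0
```

Run:
```python
from h import *
o=status.get_obs();a=camera("wrist");b=camera("side")
save(np.hstack([a[60:420,140:440],cv2.resize(b[280:400,230:350],(360,360),interpolation=cv2.INTER_CUBIC)]),"pics/w2.png");print(o["grip_width"],o["eef_pos"])
```

```text
0.0003478975173361362 [ 0.48629074 -0.06494859  0.00799469]
```

View pics/w2.png

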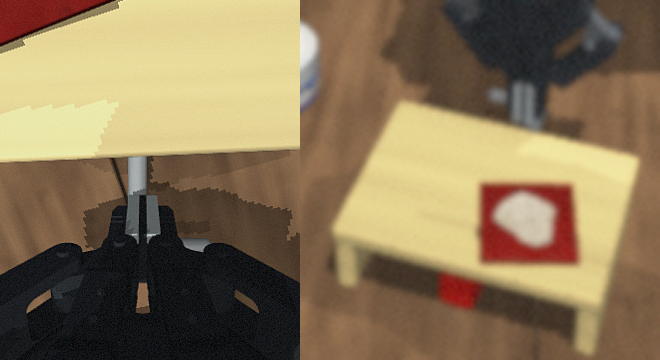

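The pads shut above the neck: the crop shows the neck running in under the fingertips, about 3 mm left of centre. I'm lifting, opening partly, shifting and going lower.

```bash
python3 -m creep '[[0,0,2,0,0,0],[0,0,1,0,0,0],[-0.2,0,0,0,0,0],[0,0,0,0,0,0]]' -0.9; python3 -m creep '[[0,0,0,0,0,0],[0,0,0,0,0,0],[0,0,0,0,0,0],[0,0,-1.5,0,0,0],[0,0,-1.5,0,0,0],[0,0,-0.4,0,0,0],[0,0,-0.3,0,0,0],[0,0,0,0,0,0]]' -0.3
```

```text
clock: 3.35
eef_pos: [0.4838, -0.065, 0.0376]
tool_rot: [0.801, 0.598, 0.0, 0.0]
ft_force: [-0.2, -0.1, 0.5]
grip_width: 0.0043
grasp_force: 0.0
clock: 4.15
eef_pos: [0.4839, -0.065, 0.0005]
tool_rot: [0.801, 0.598, -0.0, -0.0]
ft_force: [0.4, -0.1, 0.4]
grip_width: 0.0298
grasp_force: 0.0
```

```bash
python3 -m creep '[[0,0,0.1,0,0,0],[0,0,0,0,0,0],[0,0,0,0,0,0],[0,0,0,0,0,0],[0,0,0,0,0,0]]' -1
```

```text
clock: 4.65
eef_pos: [0.4841, -0.065, 0.0018]
tool_rot: [0.801, 0.598, 0.0, 0.0]
ft_force: [-0.7, 0.6, -0.9]
grip_width: -0.0002
grasp_force: 0.0
```

Run:
```python
from h import *
o=status.get_obs();C=cam("wrist",o);a=camera("wrist");S=cam("side");b=camera("side")
print("tcp px",proj([o["eef_pos"]],C),"side",proj([o["eef_pos"]],S), "bend",proj([[.478,-.091,.013],[.495,-.027,.013],[.514,-.104,.013]],C))
save(np.hstack([cv2.resize(a[220:420,180:380],(400,400),interpolation=cv2.INTER_CUBIC),cv2.resize(b[280:340,260:320],(400,400),interpolation=cv2.INTER_CUBIC)]),"pics/w3.png")
```

```text
tcp px [[284.52295286 253.71228876]] side [[305.77113681 327.97933821]] bend [[287.49665612 307.27878211]
 [284.09839437 188.46834201]
 [357.41223033 310.54065894]]
```

View pics/w3.png

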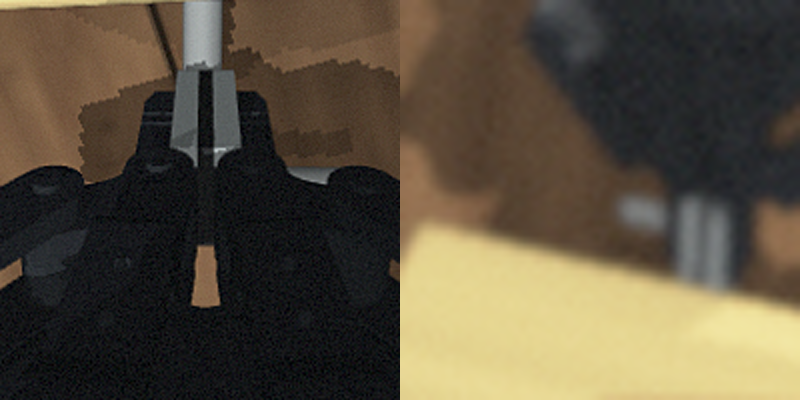

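Run:
```python
from h import *
class O(dict):pass
w1=dict(eef_pos=[.4858,-.0642,.2098],tool_rot=[.801,.599,-.001,-.001])
cor=np.array([[.4106,-.0124,.052],[.5774,-.0529,.052],[.6062,.0658,.052],[.4395,.1063,.052]])
for dz in(0,.01,.02,.03):
    w=dict(w1);w["eef_pos"]=[.4858,-.0642,.2098+dz];C=cam("wrist",w)
    p=proj(cor,C);print(dz,p.round(0).tolist(),np.linalg.norm(p[1]-p[0]).round(1),"seen 175")
o=status.get_obs();C=cam("wrist",o);im=cv2.imread("pics/w3.png")
for dz in(0,.01,.02,.03):
    w=dict(o);w["eef_pos"]=np.array(o["eef_pos"])+[0,0,dz];C=cam("wrist",w)
    m=np.array([.492,-.035,.013]);n=np.array([.96,-.28,0])*.005
    p=proj([m-n,m+n],C);print(dz,"neck w",np.linalg.norm(p[0]-p[1]).round(1),p[0].round(0))
    # pad front edge
    f=np.array(o["eef_pos"])+[.28*.011,.96*.011,dz];print("front",proj([f],C).round(0))
M=np.array(get_calibration("wrist")["tool_from_camera"]);print(M.round(3))
print(im[20,160:240].mean(1).round(0).tolist())
print(im[110,165:245].mean(1).round(0).tolist())
```

```text
0 [[197.0, 159.0], [370.0, 151.0], [374.0, 12.0], [180.0, 23.0]] 174.1 seen 175
0.01 [[199.0, 158.0], [368.0, 149.0], [371.0, 15.0], [184.0, 25.0]] 169.1 seen 175
0.02 [[201.0, 156.0], [366.0, 148.0], [368.0, 18.0], [187.0, 28.0]] 164.3 seen 175
0.03 [[204.0, 155.0], [363.0, 147.0], [365.0, 21.0], [190.0, 30.0]] 159.8 seen 175
0 neck w 20.5 [273. 206.]
front [[284. 235.]]
0.01 neck w 19.3 [273. 200.]
front [[284. 235.]]
0.02 neck w 18.3 [274. 195.]
front [[284. 235.]]
0.03 neck w 17.4 [274. 191.]
front [[284. 235.]]
[[-0.001 -0.954 -0.299  0.076]
 [ 1.    -0.    -0.001 -0.001]
 [ 0.001 -0.299  0.954 -0.164]
 [ 0.     0.     0.     1.   ]]
[48.0, 59.0, 64.0, 71.0, 75.0, 79.0, 78.0, 78.0, 77.0, 76.0, 77.0, 78.0, 80.0, 82.0, 85.0, 86.0, 85.0, 83.0, 79.0, 80.0, 83.0, 86.0, 85.0, 100.0, 122.0, 140.0, 143.0, 150.0, 155.0, 161.0, 163.0, 165.0, 165.0, 166.0, 169.0, 170.0, 168.0, 169.0, 171.0, 173.0, 173.0, 173.0, 173.0, 171.0, 168.0, 165.0, 163.0, 161.0, 161.0, 158.0, 153.0, 147.0, 142.0, 138.0, 137.0, 135.0, 133.0, 127.0, 121.0, 110.0, 100.0, 79.0, 59.0, 43.0, 40.0, 41.0, 46.0, 48.0, 46.0, 46.0, 48.0, 49.0, 48.0, 63.0, 88.0, 97.0, 86.0, 81.0, 85.0, 85.0]
[19.0, 18.0, 16.0, 15.0, 8.0, 0.0, 5.0, 22.0, 57.0, 90.0, 109.0, 102.0, 96.0, 92.0, 91.0, 93.0, 94.0, 93.0, 93.0, 97.0, 95.0, 89.0, 89.0, 96.0, 99.0, 96.0, 93.0, 91.0, 92.0, 95.0, 100.0, 107.0, 77.0, 26.0, 1.0, 9.0, 18.0, 21.0, 23.0, 21.0, 19.0, 17.0, 17.0, 19.0, 17.0, 13.0, 16.0, 22.0, 52.0, 89.0, 109.0, 100.0, 94.0, 92.0, 91.0, 92.0, 92.0, 94.0, 95.0, 96.0, 96.0, 95.0, 92.0, 90.0, 92.0, 97.0, 97.0, 93.0, 93.0, 95.0, 100.0, 107.0, 82.0, 39.0, 9.0, 9.0, 10.0, 14.0, 16.0, 14.0]
```

```bash
python3 - <<'E'
from h import *
S=cam("side");f=lambda p:((p-[260,280])*400/60+[400,0]).round(0).tolist()
t=np.array([.4841,-.065,0])
for z in(0,.01,.02,.03,.05):print(z,"tcp col",f(proj([t+[0,0,z]],S)),"pin tip",f(proj([[.514,-.104,z]],S)),"bend",f(proj([[.478,-.091,z]],S)))
E
python3 -m creep '[[0,0,0.3,0,0,0],[0,0,0.3,0,0,0],[0,0,0.4,0,0,0],[0,0,0,0,0,0],[0,0,0,0,0,0]]'
python3 - <<'E'
from h import *
a=camera("wrist");b=camera("side")
p=cv2.resize(a[220:420,180:380],(400,400),interpolation=cv2.INTER_CUBIC).astype(int)
q=cv2.resize(b[280:340,260:320],(400,400),interpolation=cv2.INTER_CUBIC).astype(int)
o=cv2.imread("pics/w3.png")[:,:,::-1].astype(int)
print("pads row110",p[110,165:245:2].mean(1).round().tolist())
print("old neck row diff",abs(p[:60,160:240]-o[:60,160:240]).mean(), "pads diff",abs(p[75:150,170:240]-o[75:150,170:240]).mean())
for r in(190,200,210,220): print(r,q[r,200:300:8].mean(1).round().tolist(),o[r,600:700:8].mean(1).round().tolist())
E
```

```text
0 tcp col [[705.0, 324.0]] pin tip [[620.0, 235.0]] bend [[725.0, 268.0]]
0.01 tcp col [[706.0, 301.0]] pin tip [[621.0, 212.0]] bend [[726.0, 246.0]]
0.02 tcp col [[707.0, 278.0]] pin tip [[621.0, 190.0]] bend [[728.0, 223.0]]
0.03 tcp col [[709.0, 255.0]] pin tip [[622.0, 167.0]] bend [[729.0, 200.0]]
0.05 tcp col [[711.0, 207.0]] pin tip [[624.0, 120.0]] bend [[732.0, 153.0]]
clock: 5.25
eef_pos: [0.4843, -0.065, 0.0119]
tool_rot: [0.801, 0.598, 0.0, 0.0]
ft_force: [0.2, -0.2, -0.1]
grip_width: -0.0
grasp_force: 0.0
pads row110 [7.0, 13.0, 18.0, 18.0, 60.0, 113.0, 96.0, 94.0, 94.0, 98.0, 95.0, 97.0, 92.0, 95.0, 95.0, 105.0, 77.0, 5.0, 24.0, 17.0, 22.0, 22.0, 5.0, 6.0, 55.0, 110.0, 95.0, 100.0, 98.0, 95.0, 96.0, 98.0, 98.0, 97.0, 94.0, 105.0, 76.0, 3.0, 13.0, 21.0]
old neck row diff 14.484722222222222 pads diff 5.620571428571429
190 [66.0, 68.0, 70.0, 72.0, 75.0, 72.0, 71.0, 63.0, 59.0, 54.0, 84.0, 112.0, 110.0] [68.0, 64.0, 68.0, 69.0, 71.0, 71.0, 70.0, 63.0, 55.0, 45.0, 42.0, 48.0, 49.0]
200 [69.0, 67.0, 75.0, 94.0, 102.0, 102.0, 98.0, 85.0, 67.0, 61.0, 91.0, 121.0, 115.0] [65.0, 65.0, 76.0, 94.0, 105.0, 102.0, 96.0, 86.0, 68.0, 52.0, 68.0, 88.0, 86.0]
210 [64.0, 68.0, 84.0, 105.0, 123.0, 124.0, 123.0, 113.0, 87.0, 68.0, 93.0, 123.0, 110.0] [64.0, 68.0, 81.0, 108.0, 122.0, 125.0, 123.0, 111.0, 87.0, 63.0, 89.0, 117.0, 107.0]
220 [67.0, 67.0, 77.0, 92.0, 108.0, 113.0, 118.0, 115.0, 92.0, 72.0, 94.0, 123.0, 111.0] [65.0, 66.0, 75.0, 92.0, 108.0, 111.0, 116.0, 114.0, 92.0, 69.0, 94.0, 123.0, 112.0]
```

```bash
python3 -m creep '[[0,0,2,0,0,0],[0,0,2,0,0,0],[0,0,0,0,0,0],[0,0,0,0,0,0]]'
python3 - <<'E'
from h import *
o=status.get_obs();b=camera("side");a=camera("wrist");S=cam("side");C=cam("wrist",o)
print(o["eef_pos"],proj([o["eef_pos"],np.array(o["eef_pos"])+[0,0,.02]],S))
X=cv2.resize(b[270:340,265:335],(560,560),interpolation=cv2.INTER_CUBIC)
Y=a[220:420,180:380]
cv2.imwrite("pics/w4.png",np.hstack([X[:400,:400],cv2.resize(Y,(400,400))])[:,:,::-1])
E
```

```text
clock: 5.75
eef_pos: [0.4842, -0.065, 0.0516]
tool_rot: [0.801, 0.598, 0.0, 0.0]
ft_force: [0.5, 0.1, -0.1]
grip_width: 0.0001
grasp_force: 0.0
[ 0.48420941 -0.06501513  0.05161566] [[306.64958491 310.50529206]
 [307.04508831 303.22119473]]
```

View pics/w4.png

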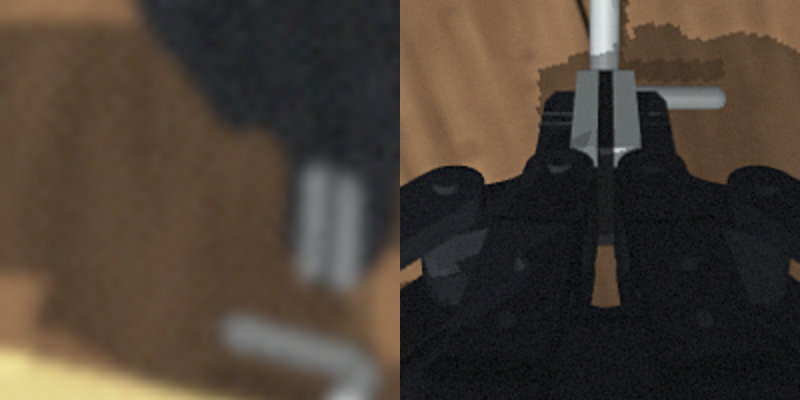

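The side view shows the pad tips at crop row 285, while the nominal TCP projects to row 324. So the real tips sit about 13–17 mm above the nominal TCP, and I was closing just above the neck. I'm going lower and checking the force.

```bash
python3 -m creep '[[0,0,0,0,0,0],[0,0,0,0,0,0],[0,0,0,0,0,0],[0,0,-2,0,0,0],[0,0,-2,0,0,0],[0,0,-1,0,0,0],[0,0,-0.5,0,0,0],[0,0,0,0,0,0]]' -0.3; python3 -m creep '[[0,0,-0.3,0,0,0],[0,0,-0.2,0,0,0],[0,0,0,0,0,0]]'
```

```text
clock: 6.65
eef_pos: [0.4836, -0.0649, -0.0039]
tool_rot: [0.801, 0.598, -0.0, -0.0]
ft_force: [0.3, 0.0, -0.3]
grip_width: 0.0298
grasp_force: 0.0
clock: 6.95
eef_pos: [0.4842, -0.065, -0.0082]
tool_rot: [0.801, 0.598, 0.0, 0.0]
ft_force: [0.8, 0.9, 1.3]
grip_width: 0.0299
grasp_force: 0.0
```

```bash
python3 -m creep '[[0,0,0,0,0,0],[0,0,0,0,0,0],[0,0,0,0,0,0],[0,0,0,0,0,0]]' -1
```

```text
clock: 7.35
eef_pos: [0.4842, -0.0651, -0.0082]
tool_rot: [0.801, 0.598, 0.0, 0.0]
ft_force: [-0.1, -0.9, -0.4]
grip_width: 0.0066
grasp_force: 58.7
```

Gripped at 59 N. I'm pulling the pole straight out about 18 cm.

```bash
python3 -m creep '[[-0.3,-1,0,0,0,0],[-0.6,-2,0,0,0,0],[-0.6,-2,0,0,0,0],[-0.6,-2,0,0,0,0],[-0.6,-2,0,0,0,0],[-0.6,-2,0,0,0,0],[-0.6,-2,0,0,0,0],[-0.6,-2,0,0,0,0]]'; python3 -m creep '[[-0.6,-2,0,0,0,0],[-0.4,-1.2,0,0,0,0],[0,0,0,0,0,0],[0,0,0,0,0,0]]'
python3 -m creep '[[0,0,0,0,0,0],[0,0,0,0,0,0],[0,0,0,0,0,0],[0,0,0,0,0,0]]' 0.2
python3 -m creep '[[0,0,2,0,0,0],[0,0,4,0,0,0],[0,0,4,0,0,0],[0,0,4,0,0,0],[0,0,2,0,0,0],[0,0,0,0,0,0],[0,0,0,0,0,0]]'
cat > red.py <<'E'
from h import *
def red(z=.026):
    o=status.get_obs();C=cam("wrist",o);a=camera("wrist")
    h=cv2.cvtColor(a,cv2.COLOR_RGB2HSV);m=cv2.inRange(h,(0,130,70),(8,255,255))|cv2.inRange(h,(172,130,70),(180,255,255))
    m=cv2.morphologyEx(m,cv2.MORPH_OPEN,np.ones((3,3)))
    cs,_=cv2.findContours(m,0,2)
    for c in sorted(cs,key=cv2.contourArea)[-3:]:
        if cv2.contourArea(c)<300: continue
        P=np.array([onz(p,C,z)[:2] for p in c[:,0,:].astype(float)])
        r=cv2.minAreaRect((P*1000).astype(np.float32));print(r,cv2.boundingRect(c))
    return a,C,o
E
python3 -c "
from red import *
a,C,o=red();save(a,'pics/w5.png');print(o['eef_pos'])"
```

```text
clock: 8.15
eef_pos: [0.4384, -0.2159, -0.0084]
tool_rot: [0.801, 0.598, 0.0, -0.0]
ft_force: [1.0, 1.4, 0.3]
grip_width: 0.0064
grasp_force: 58.7
clock: 8.55
eef_pos: [0.4289, -0.2476, -0.0083]
tool_rot: [0.802, 0.598, -0.0, 0.0]
ft_force: [-0.2, -1.6, 1.3]
grip_width: 0.0062
grasp_force: 58.8
clock: 8.95
eef_pos: [0.4291, -0.2463, -0.0085]
tool_rot: [0.801, 0.599, 0.0, -0.0]
ft_force: [-0.6, -0.7, -0.1]
grip_width: 0.0513
grasp_force: 0.0
clock: 9.65
eef_pos: [0.429, -0.2467, 0.1513]
tool_rot: [0.801, 0.598, 0.0, 0.0]
ft_force: [0.1, -0.0, -1.1]
grip_width: 0.0512
grasp_force: 0.0
((457.797119140625, -144.91049194335938), (82.94844818115234, 23.697534561157227), 73.30448150634766) (268, 16, 30, 108)
[ 0.42896344 -0.24671421  0.15133574]
```

The red handle measures 83 × 24 mm at (0.458, −0.145), heading −106.7°, well clear of the riser. I'm regripping it slightly ahead of its middle.

```bash
python3 -m creep '[[0.6,2.2,0,0,0,0],[0.8,2.8,0,0,0,0],[0.7,2.5,0,0,0,0],[0.5,1.5,0,0,0,0],[0,0,-4,0,0,0],[0,0,-4,0,0,0],[0,0,-4,0,0,0],[0,0,-2,0,0,0]]'; python3 -m creep '[[0,0,-1,0,0,0],[0,0,-0.6,0,0,0],[0,0,0,0,0,0]]';python3 -m creep '[[0,0,0,0,0,0],[0,0,0,0,0,0],[0,0,0,0,0,0],[0,0,0,0,0,0]]' -1
```

```text
clock: 10.5
eef_pos: [0.4505, -0.1552, 0.0065]
tool_rot: [0.801, 0.598, -0.003, -0.004]
ft_force: [0.2, -0.7, -0.6]
grip_width: 0.0514
grasp_force: 0.0
clock: 10.8
eef_pos: [0.4545, -0.1568, -0.005]
tool_rot: [0.801, 0.598, -0.0, -0.001]
ft_force: [0.5, 0.4, -0.3]
grip_width: 0.0514
grasp_force: 0.0
clock: 11.2
eef_pos: [0.4563, -0.1574, -0.0029]
tool_rot: [0.801, 0.598, 0.001, 0.001]
ft_force: [-1.0, -0.2, 5.7]
grip_width: 0.022
grasp_force: 59.8
```

Run:
```python
from h import *
from scipy.optimize import brentq
S=cam("side");C=cam("top")
yaw=np.radians(-18.94);xv=np.array([np.cos(yaw),np.sin(yaw),0]);yv=np.array([-xv[1],xv[0],0]);h=np.array([.6245,-.35,.15])
eye=lambda a:h+xv*(-.024*np.cos(a)-.076*np.sin(a))+np.array([0,0,.076*np.cos(a)-.024*np.sin(a)])
# side-image ring centre by brass mask
s=cv2.imread("pics/side0.png");hs=cv2.cvtColor(s,cv2.COLOR_BGR2HSV)
m=cv2.inRange(hs,(15,120,120),(32,255,255));m[:168]=0;m[192:]=0;m[:,:255]=0;m[:,278:]=0
ys,xs=np.nonzero(m);print("brass bbox",xs.min(),xs.max(),ys.min(),ys.max(),len(xs))
o,d=ray((267.1,180.4),S)
k=((h-o)@yv)/(d@yv);p=o+k*d
print("eye on mid-plane",p.round(4),"local x,z",((p-h)@xv*1000).round(1),((p[2]-.15)*1000).round(1))
for a in(0,.05,.1,.15):print(a,eye(a).round(4),proj(eye(a),S).round(1))
```

```text
brass bbox 257 275 173 191 161
eye on mid-plane [ 0.598  -0.3409  0.2246] local x,z -28.1 74.6
0 [ 0.6018 -0.3422  0.226 ] [[265.6 179.6]]
0.05 [ 0.5982 -0.341   0.2247] [[267.  180.3]]
0.1 [ 0.5947 -0.3398  0.2232] [[268.3 181.1]]
0.15 [ 0.5913 -0.3386  0.2216] [[269.6 182. ]]
```

The handle is gripped (22 mm reading, 60 N). The eye is at (0.598, −0.341, 0.225) with the flap ajar by about 0.05. I'm lifting and swinging the pole to face the cabinet, standing off.

```bash
python3 -m creep '[[0,0,1,0,0,0],[0,0,2.2,0,0,0],[-0.9,-1.8,2,0,0,8],[-0.9,-1.8,2,0,0,8],[-0.9,-1.8,2,0,0,8],[-0.9,-1.8,2,0,0,8],[-0.9,-1.8,2,0,0,8],[-0.9,-1.8,2,0,0,8]]'; python3 -m creep '[[-0.9,-1.8,2,0,0,8],[-0.9,-1.8,2,0,0,8],[-0.9,-1.8,2,0,0,8],[-1.3,-2.2,0,0,0,8],[0,0,0,0,0,7.8],[0,0,0,0,0,0],[0,0,0,0,0,0],[0,0,0,0,0,0]]'
python3 - <<'E'
from red import *
o=status.get_obs();print(R.from_quat(o["tool_rot"]).as_matrix().round(3),o["eef_pos"])
T=cam("top");a=camera("top");b=camera("side")
save(np.hstack([cv2.resize(a[110:270,230:350],(480,600)[:2] and (450,600),interpolation=cv2.INTER_CUBIC),cv2.resize(b[120:260,240:320],(343,600),interpolation=cv2.INTER_CUBIC)]),"pics/w6.png")
save(a,"pics/t6.png");save(b,"pics/s6.png")
Rm=R.from_quat(o["tool_rot"]).as_matrix();d=-Rm[:,0];y=np.array([-d[1],d[0],0])
tcp=np.array(o["eef_pos"]);S=cam("side")
for n,p in(("bend",tcp+d*.123+[0,0,.016]),("tip",tcp+d*.123+y*.042+[0,0,.016])):
    print(n,p.round(3),"top",proj(p,T).round(1),"side",proj(p,S).round(1))
E
```

```text
clock: 12.0
eef_pos: [0.4001, -0.2653, 0.1487]
tool_rot: [0.486, 0.874, 0.0, -0.0]
ft_force: [0.5, -0.1, -1.2]
grip_width: 0.0223
grasp_force: 59.1
clock: 12.8
eef_pos: [0.3609, -0.3404, 0.2075]
tool_rot: [0.163, 0.987, 0.0, -0.0]
ft_force: [-0.7, 0.0, -1.5]
grip_width: 0.0223
grasp_force: 59.2
[[-0.947  0.322 -0.   ]
 [ 0.322  0.947  0.   ]
 [ 0.001  0.    -1.   ]] [ 0.36094481 -0.34041013  0.2075079 ]
bend [ 0.477 -0.38   0.223] top [[321.1 216.3]] side [[314.9 176.8]]
tip [ 0.491 -0.34   0.223] top [[305.4 210.3]] side [[309.4 182.8]]
```

Run:
```python
from h import *
for n,(x0,x1,y0,y1) in(("side",(285,345,150,205)),("top",(295,335,190,235))):
    a=cv2.imread(f"pics/{n[0]}6.png").astype(int);b=cv2.imread(f"pics/{n}0.png").astype(int)
    d=abs(a-b).max(2);m=((d>40)&((a.max(2)-a.min(2))<40)&(a.mean(2)>90)).astype(np.uint8)[y0:y1,x0:x1]
    print(n,x0,y0)
    for i in range(m.shape[0]):
        if m[i].any():print(y0+i,''.join('#' if v else '.' for v in m[i]))
```

```text
side 285 150
175 ..............................#######.......................
176 ............................################................
177 ...........................#######################..........
178 ..........................#############################.....
179 .........................#################################..
180 ........................######......########################
181 .......................######.............##################
182 .......................######..................#############
183 ........................####.........................#######
184 .........................#.................................#
top 295 190
202 ........................###.............
203 ......................######............
204 ....................########............
205 ...................#########............
206 .................#########.####.........
207 ................#########.######........
208 ..............###################.......
209 ...........#####################........
210 ...........#####################........
211 ..........######
[... 359 characters left out ...]
#########################
220 .#######################################
221 .#######################################
222 ########################################
223 ########################################
224 ########################################
225 ########################################
226 ########################################
227 ########################################
228 ########################################
229 ########################################
230 ########################################
231 ########################################
232 ########################################
233 ########################################
234 ########################################
```

The hook is seen in the side image within 2 px of the prediction. I'm advancing, then inserting sideways.

```bash
python3 -m creep '[[1.9,-0.7,0.1,0,0,0],[2,-0.7,0,0,0,0],[2,-0.7,0,0,0,0],[2,-0.7,0,0,0,0],[1.7,-0.5,0,0,0,0],[0,0,0,0,0,0],[0,0,0,0,0,0]]'; python3 -m creep '[[0.3,0.9,0,0,0,0],[0.3,0.9,0,0,0,0],[0.3,0.9,0,0,0,0],[0,0,0,0,0,0]]'; python3 -m creep '[[0.3,0.9,0,0,0,0],[0.3,0.8,0,0,0,0],[0.3,0.8,0,0,0,0],[0,0,0,0,0,0],[0,0,0,0,0,0]]'
python3 - <<'E'
from h import *
b=camera("side");save(b,"pics/s7.png");o=status.get_obs();S=cam("side")
d=-R.from_quat(o["tool_rot"]).as_matrix()[:,0];y=np.array([-d[1],d[0],0]);t=np.array(o["eef_pos"])+[0,0,.016]
for k in(0,.022,.042):p=t+.123*d+k*y;print(p.round(4),proj(p,S).round(1))
cv2.imwrite("pics/c7.png",cv2.resize(b[150:210,240:320],(800,600),interpolation=cv2.INTER_CUBIC)[:,:,::-1])
E
```

```text
clock: 13.6
eef_pos: [0.4568, -0.3734, 0.208]
tool_rot: [0.162, 0.987, 0.0, -0.001]
ft_force: [-0.4, 0.8, -1.7]
grip_width: 0.0222
grasp_force: 59.2
clock: 14.0
eef_pos: [0.4663, -0.3453, 0.2091]
tool_rot: [0.162, 0.987, 0.0, 0.0]
ft_force: [0.6, 0.3, -2.1]
grip_width: 0.0219
grasp_force: 59.2
clock: 14.5
eef_pos: [0.4751, -0.3218, 0.2087]
tool_rot: [0.162, 0.987, -0.0, -0.0]
ft_force: [0.5, 0.4, -1.8]
grip_width: 0.022
grasp_force: 59.2
[ 0.5916 -0.3615  0.2246] [[270.5 177.3]]
[ 0.5986 -0.3406  0.2246] [[266.8 180.4]]
[ 0.605  -0.3217  0.2246] [[263.4 183.4]]
```

View pics/c7.png

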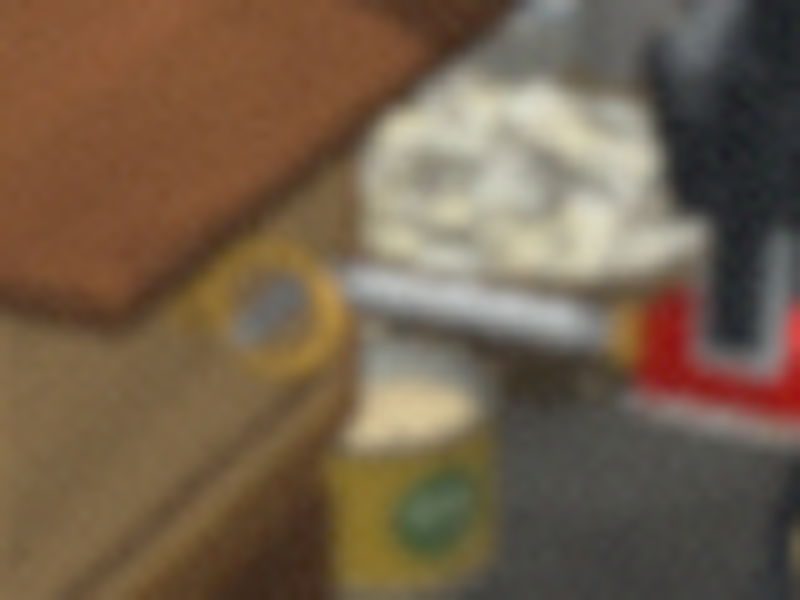

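The crop shows the pin inside the ring at about (270,310). I'm swinging the flap down along its arc, about 0.1 rad per row.

```bash
python3 -m creep '[[-0.5,0.2,-0.25,0,0,0],[-0.5,0.15,-0.25,0,0,0],[-0.6,0.2,-0.45,0,0,0],[-0.6,0.2,-0.45,0,0,0],[-0.5,0.2,-0.57,0,0,0],[-0.5,0.2,-0.57,0,0,0],[0,0,0,0,0,0],[0,0,0,0,0,0]]'
python3 - <<'E'
from h import *
b=camera("side");save(b,"pics/s8.png");o=status.get_obs();S=cam("side")
d=-R.from_quat(o["tool_rot"]).as_matrix()[:,0];y=np.array([-d[1],d[0],0]);t=np.array(o["eef_pos"])+[0,0,.016]
p=t+.123*d+.022*y;print("pin pred",p.round(4),proj(p,S).round(1),o["ft_force"],o["ft_torque"])
hs=cv2.cvtColor(b,cv2.COLOR_RGB2HSV)
m=cv2.inRange(hs,(15,120,120),(32,255,255))[170:215,255:300]
for i in range(45):print(170+i,''.join('#' if v else '.' for v in m[i]))
h=np.array([.6245,-.35,.15]);xv=np.array([.9459,-.3245,0])
for a in(.3,.4,.5,.6,.7):
    e=h+xv*(-.024*np.cos(a)-.076*np.sin(a))+np.array([0,0,.076*np.cos(a)-.024*np.sin(a)]);print(a,proj(e,S).round(1))
E
```

```text
clock: 15.35
eef_pos: [0.4419, -0.31, 0.1828]
tool_rot: [0.163, 0.987, 0.0, -0.001]
ft_force: [-0.6, 1.1, -1.3]
grip_width: 0.0223
grasp_force: 59.2
pin pred [ 0.5657 -0.3287  0.1986] [[279.3 192.3]] [-0.07074099  0.15393572 -1.23427921] [-0.02952969 -0.03605484  0.04502297]
170 .................##......##..................
171 ................###..........................
172 ...............##............................
173 ..............##.............................
174 ............###..............................
175 ...........###.....#.........................
176 ..........###....#.#.........................
177 ..................#..........................
178 ........#.......#............................
179 .......##......##............................
180 .....###......##.............................
181 ....###.....##..#...####.....................
182 ...###.....##...##########...................
183 ..#............############..................
184 .##.......#...##############.................
185 #............########...####.................
186 ##...........#######
[... 825 characters left out ...]

203 ...................#####.....................
204 ...................#####.....................
205 ...................######....................
206 ...................#######...................
207 ....................########.................
208 ....................####.....................
209 .............................................
210 .............................................
211 .............................................
212 .............................................
213 .............................................
214 .............................................
0.3 [[273.3 184.9]]
0.4 [[275.6 187.1]]
0.5 [[277.7 189.5]]
0.6 [[279.6 192. ]]
0.7 [[281.2 194.6]]
```

The ring centre is at about (278,190), so the flap is at about 0.5 rad and following. I'm continuing to the stop.

```bash
python3 -m creep '[[-0.4,0.15,-0.67,0,0,0],[-0.4,0.15,-0.67,0,0,0],[-0.27,0.1,-0.74,0,0,0],[-0.27,0.1,-0.74,0,0,0],[-0.12,0.04,-0.78,0,0,0],[-0.12,0.04,-0.78,0,0,0],[0,0,-0.8,0,0,0],[0,0,-0.8,0,0,0]]'; python3 -m creep '[[0.1,0,-0.7,0,0,0],[0,0,-0.4,0,0,0],[0,0,-0.3,0,0,0],[0,0,0,0,0,0]]'
cat > eye.py <<'E'
from h import *
b=camera("side");o=status.get_obs();S=cam("side");save(b,f"pics/s_{o['clock']:.2f}.png")
d=-R.from_quat(o["tool_rot"]).as_matrix()[:,0];y=np.array([-d[1],d[0],0]);t=np.array(o["eef_pos"])+[0,0,.016]
p=t+.123*d+.022*y;print("pin pred",p.round(4),proj(p,S).round(1),o["ft_force"],o["ft_torque"])
hs=cv2.cvtColor(b,cv2.COLOR_RGB2HSV)
m=cv2.inRange(hs,(15,120,90),(32,255,255))[185:230,255:310]
for i in range(45):print(185+i,''.join('#' if v else '.' for v in m[i]))
h=np.array([.6245,-.35,.15]);xv=np.array([.9459,-.3245,0])
for a in(1.2,1.3,1.4,1.5):
    e=h+xv*(-.024*np.cos(a)-.076*np.sin(a))+np.array([0,0,.076*np.cos(a)-.024*np.sin(a)])
    q=h+.104*np.array([.3245,.9459,0])+xv*(-.114*np.sin(a))+np.array([0,0,.114*np.cos(a)]);print(a,proj(e,S).round(1),"flap corner L",proj(q,S).round(1))
E
python3 eye.py
```

```text
clock: 16.2
eef_pos: [0.4271, -0.3046, 0.1226]
tool_rot: [0.163, 0.987, 0.0, -0.0]
ft_force: [-0.4, -0.2, 0.2]
grip_width: 0.0222
grasp_force: 59.4
clock: 16.6
eef_pos: [0.4282, -0.3045, 0.109]
tool_rot: [0.163, 0.987, 0.0, -0.0]
ft_force: [0.1, -0.4, 0.1]
grip_width: 0.0221
grasp_force: 59.3
pin pred [ 0.5518 -0.3232  0.1253] [[284.2 218.9]] [ 0.71944019  0.27157851 -1.16322612] [-0.04080573 -0.23298153  0.010511  ]
185 ######.#############...................................
186 ####################...................................
187 ##.#######.###.#####................#..................
188 ###.###.#.####..##.....................................
189 ####.####..#.#####.....................................
190 ###.##.#.##.####.......................................
191 ####.##########..#....#..............................#.
192 #######..#.###..............................#..........
193 .#.#####..###..........................................
194 ############...........................................
195 ##.#.######............................................
196 ##...##.##.....
[... 1520 characters left out ...]
....................
222 .......................................................
223 .......................................................
224 #......................................................
225 ###..##....#...........................................
226 .......#.#...#.#.......................................
227 ...............#.......................................
228 .......................................................
229 .......................................................
1.2 [[285.4 208.6]] flap corner L [[278.7 216.3]]
1.3 [[285.4 211.4]] flap corner L [[280.1 220.8]]
1.4 [[285.1 214. ]] flap corner L [[281.  225.2]]
1.5 [[284.5 216.5]] flap corner L [[281.5 229.5]]
```

```bash
python3 -m creep '[[0,0,-0.3,0,0,0],[0,0,-0.3,0,0,0],[0,0,0,0,0,0]]';python3 -m creep '[[0,0,-0.3,0,0,0],[0,0,-0.2,0,0,0],[0,0,0,0,0,0]]'
python3 - <<'E'
from h import *
b=camera("side");save(b,"pics/s9.png");g=cv2.cvtColor(b,cv2.COLOR_RGB2GRAY)
for r in range(200,240,2):print(r,g[r,262:302:2].tolist())
o=status.get_obs();print(o["ft_force"],o["ft_torque"],o["tool_rot"])
E
```

```text
clock: 16.95
eef_pos: [0.4282, -0.3048, 0.1033]
tool_rot: [0.163, 0.987, -0.0, 0.0]
ft_force: [0.0, -0.0, 1.5]
grip_width: 0.022
grasp_force: 59.5
clock: 17.25
eef_pos: [0.4285, -0.3049, 0.0984]
tool_rot: [0.163, 0.987, -0.0, 0.0]
ft_force: [-0.1, -0.4, 2.6]
grip_width: 0.022
grasp_force: 59.6
200 [110, 113, 131, 166, 196, 209, 208, 205, 206, 207, 210, 214, 215, 217, 217, 217, 216, 215, 214, 215]
202 [111, 130, 175, 203, 214, 210, 206, 206, 208, 210, 215, 215, 218, 216, 217, 218, 214, 214, 216, 216]
204 [131, 173, 198, 212, 210, 207, 206, 207, 211, 214, 215, 217, 218, 216, 217, 215, 215, 217, 215, 197]
206 [165, 201, 210, 210, 207, 207, 208, 210, 214, 216, 217, 217, 215, 215, 213, 215, 218, 215, 201, 154]
208 [194, 212, 210, 206, 208, 210, 211, 216, 215, 218, 220, 216, 215, 215, 216, 217, 216, 205, 157, 104]
210 [206, 207, 206, 209, 208, 212, 215, 214, 216, 218, 217, 215, 215, 216, 217, 211, 200, 166, 110, 68]
212 [208, 209, 208, 212, 213, 215, 215, 216, 218, 217, 215, 215, 216, 216, 205, 193, 164, 117, 77, 64]
214 [208, 210, 209, 214, 215, 216, 217, 218, 218, 215, 215, 216, 215, 203
[... 589 characters left out ...]
, 159, 117, 79, 71, 68, 70, 66, 65, 66, 63]
228 [55, 58, 63, 73, 84, 95, 109, 115, 126, 136, 126, 84, 69, 68, 71, 70, 67, 67, 66, 63]
230 [49, 49, 50, 51, 57, 59, 61, 64, 77, 85, 80, 72, 71, 68, 66, 67, 67, 65, 63, 61]
232 [47, 49, 51, 54, 55, 57, 56, 65, 71, 67, 70, 70, 69, 71, 70, 67, 66, 66, 64, 61]
234 [46, 52, 56, 51, 55, 56, 63, 71, 69, 70, 70, 70, 70, 68, 66, 67, 68, 63, 64, 53]
236 [51, 53, 52, 53, 53, 67, 70, 71, 70, 69, 73, 67, 69, 67, 64, 69, 64, 58, 44, 40]
238 [53, 52, 46, 47, 56, 67, 69, 71, 72, 68, 72, 70, 70, 67, 64, 71, 65, 53, 39, 42]
[ 0.51704384 -0.84842864  1.62196598] [-0.11519549 -0.39923235 -0.02659558] [ 1.62687706e-01  9.86677526e-01 -1.12264228e-04  3.97765952e-04]
```

```bash
python3 -m creep '[[0,0,-0.3,0,0,0],[0,0,-0.2,0,0,0],[0,0,0,0,0,0]]'
python3 - <<'E'
from h import *
b=camera("side");c=cv2.imread("pics/s9.png")[:,:,::-1]
g=lambda q:cv2.cvtColor(np.ascontiguousarray(q),cv2.COLOR_RGB2GRAY)[195:235,262:290].astype(int)
A=g(b);B=g(c);print("shift px",[ (np.argmax(X[:,14:22].mean(1)<140)+195, X[25:36,8:22].mean().round(1)) for X in(A,B)],abs(A-B).mean())
o=status.get_obs();print(o["ft_force"],o["ft_torque"],o["tool_rot"])
E
```

```text
clock: 17.6
eef_pos: [0.4283, -0.3049, 0.0932]
tool_rot: [0.163, 0.987, -0.0, 0.0]
ft_force: [0.1, -0.7, 2.3]
grip_width: 0.0217
grasp_force: 59.5
shift px [(np.int64(228), np.float64(158.1)), (np.int64(228), np.float64(158.2))] 1.1419642857142858
[-0.22388978 -0.41997276  3.0824782 ] [-0.22713233 -0.51776975 -0.12441514] [ 1.62795632e-01  9.86659783e-01 -1.99372144e-04  1.23646357e-04]
```

The flap did not move under more push, so it is at its stop (its corner is where 1.5 rad predicts). The handle slipped slightly in pitch. I'm relieving the load and unhooking sideways.

```bash
python3 -m creep '[[0,0,0.3,0,0,0],[0,0,0.4,0,0,0],[0,0,0.2,0,0,0],[0,0,0,0,0,0]]'; python3 -m creep '[[-0.3,-0.9,0,0,0,0],[-0.3,-0.9,0,0,0,0],[-0.3,-0.9,0,0,0,0],[-0.3,-0.9,0,0,0,0],[-0.3,-0.9,0,0,0,0],[-0.3,-0.9,0,0,0,0],[0,0,0,0,0,0]]'; python3 eye.py | head -1
python3 - <<'E'
from h import *
b=camera("side");S=cam("side");g=cv2.cvtColor(b,cv2.COLOR_RGB2GRAY);c=cv2.imread("pics/s9.png",0)
print("flap diff",abs(g[195:232,262:282].astype(int)-c[195:232,262:282]).mean())
m=g[195:245,265:345]>95
for i in range(50):print(195+i,''.join('#' if v else '.' for v in m[i]))
E
```

```text
clock: 18.05
eef_pos: [0.4277, -0.3043, 0.1022]
tool_rot: [0.163, 0.987, 0.0, -0.001]
ft_force: [-0.2, 0.1, -1.1]
grip_width: 0.0218
grasp_force: 59.1
clock: 18.75
eef_pos: [0.4097, -0.3602, 0.1024]
tool_rot: [0.164, 0.987, -0.0, 0.0]
ft_force: [-0.6, -0.3, -1.7]
grip_width: 0.0221
grasp_force: 59.1
pin pred [ 0.5334 -0.3782  0.1183] [[292.3 211.6]] [-0.26789677  0.75410002 -1.87610138] [ 0.01714618 -0.00936139 -0.04301362]
flap diff 2.6972972972972973
195 .##############################################.........#########...............
196 ##############################################............#######...............
197 #############################################..............######...............
198 ############################################................######..............
199 ############################################...............#######..............
200 ###########################################..............#########..............
201 ##########################################..............##########..............
202 #########################################...
[... 2906 characters left out ...]
....................
237 ................................................................................
238 ................................................................................
239 ................................................................................
240 ................................................................................
241 ................................................................................
242 ................................................................................
243 ................................................................................
244 ................................................................................
```

Unhooked. The pole is pitched nose-up about 6° in the grip. I'm backing off clear of the flap, moving over open wood and levelling it.

```bash
python3 -m creep '[[-1.9,0.65,0,0,0,0],[-1.9,0.65,0,0,0,0],[-1.9,0.65,0,0,0,0],[-1.9,0.65,0,0,0,0],[-1.9,0.65,0,0,0,0],[-1.9,0.65,0,0,0,0],[0,0,0,0,0,0]]'; python3 -m creep '[[1.2,2.3,0,0.65,1.9,0],[1.2,2.3,0,0.65,1.9,0],[1.2,2.3,0,0.65,1.9,0],[1.2,2.3,0,0,0,0],[1.3,2.4,0,0,0,0],[1.3,2.4,0,0,0,0],[0,0,0,0,0,0],[0,0,0,0,0,0]]'
python3 - <<'E'
from h import *
b=camera("side");o=status.get_obs();S=cam("side")
t=np.array(o["eef_pos"]);d=np.array([.9459,-.3245,0])
print("pred level neck start/end px",proj([t+d*.035+[0,0,.016],t+d*.118+[0,0,.016]],S).round(1), "with end +10mm",proj([t+d*.118+[0,0,.026]],S).round(1))
hs=cv2.cvtColor(b,cv2.COLOR_RGB2HSV);p=proj(t+d*.08+[0,0,.016],S)[0].astype(int)
x0,y0=p[0]-40,p[1]-25
m=((b.max(2).astype(int)-b.min(2))<35)&(b.mean(2)>100);r=(hs[...,1]>150)&((hs[...,0]<8)|(hs[...,0]>172))&(hs[...,2]>80)
for i in range(y0,y0+50):print(i,''.join('#' if m[i,j] else 'r' if r[i,j] else '.' for j in range(x0,x0+95)))
print(x0)
E
```

```text
clock: 19.55
eef_pos: [0.294, -0.3178, 0.1023]
tool_rot: [0.163, 0.987, 0.001, -0.001]
ft_force: [0.4, -0.6, -2.8]
grip_width: 0.0219
grasp_force: 59.1
clock: 20.35
eef_pos: [0.3712, -0.1793, 0.1025]
tool_rot: [0.161, 0.986, 0.008, -0.051]
ft_force: [-0.5, -0.2, -2.3]
grip_width: 0.022
grasp_force: 59.3
pred level neck start/end px [[344.  252.7]
 [310.1 244.5]] with end +10mm [[310.3 240.9]]
223 ..................................................................###..........................
224 ...................................................................##..........................
225 ..................................................................###..........................
226 ..................................................................###..........................
227 .................................................................####..........................
228 .................................................................###...........................
229 .................................................................###...........................
230 
[... 3599 characters left out ...]
 .....................................................................................rrrrrrrrrr
267 ..........................................................................................rrrrr
268 ...............................................................................................
269 ...............................................................................................
270 ...............................................................................................
271 ...............................................................................................
272 ...............................................................................................
285
```

The neck is nearly level (within about 2–3°). I'm lowering, releasing and retreating upward.

```bash
python3 -m creep '[[0,0,-3,0,0,0],[0,0,-3,0,0,0],[0,0,-2,0,0,0],[0,0,-1,0,0,0],[0,0,-0.5,0,0,0],[0,0,-0.3,0,0,0],[0,0,-0.3,0,0,0],[0,0,0,0,0,0]]'; python3 -m creep '[[0,0,-0.2,0,0,0],[0,0,0,0,0,0]]'; python3 -m creep '[[0,0,0,0,0,0],[0,0,0,0,0,0],[0,0,0,0,0,0],[0,0,0,0,0,0],[0,0,0,0,0,0]]' 0.2; python3 -m creep '[[0,0,1,0,0,0],[0,0,2,0,0,0],[-0.1,0,4,0,0,0],[0,0,4,0,0,0],[0,0,4,0,0,0],[0,0,0,0,0,0],[0,0,0,0,0,0]]'
python3 - <<'E'
from red import *
a,C,o=red();save(a,"pics/w9.png")
b=camera("side");S=cam("side")
g=lambda q:cv2.cvtColor(q,cv2.COLOR_RGB2GRAY).astype(int)
c=cv2.imread("pics/s9.png",0).astype(int);print("flap diff",abs(g(b)[195:232,250:280]-c[195:232,250:280]).mean())
s0=cv2.imread("pics/side0.png",0).astype(int);B=g(b)
for n,(x,y) in dict(pot=(220,302),drop=(190,368),tape=(335,208)).items():
    print(n,abs(B[y-18:y+18,x-20:x+20]-s0[y-18:y+18,x-20:x+20]).mean().round(2))
m=((b.max(2).astype(int)-b.min(2))<35)&(b.mean(2)>105);hs=cv2.cvtColor(b,cv2.COLOR_RGB2HSV);r=(hs[...,1]>150)&((hs[...,0]<8)|(hs[...,0]>172))&(hs[...,2]>80)
d=np.array([.9459,-.3245,0]);h=np.array([.358,-.175,.013]);print("flat pred bend px",proj([h+.135*d,h+.042*d],S).round(1))
for i in range(255,310):
    l=''.join('#' if m[i,j] else 'r' if r[i,j] else '.' for j in range(285,400))
    if '##' in l or 'rr' in l: print(i,l)
E
```

```text
clock: 21.2
eef_pos: [0.3706, -0.18, 0.0018]
tool_rot: [0.162, 0.985, 0.009, -0.051]
ft_force: [-0.1, 0.1, -1.8]
grip_width: 0.022
grasp_force: 59.3
clock: 21.4
eef_pos: [0.3705, -0.1797, -0.0004]
tool_rot: [0.162, 0.985, 0.009, -0.051]
ft_force: [-0.1, -0.1, -2.0]
grip_width: 0.0218
grasp_force: 59.3
clock: 21.9
eef_pos: [0.3703, -0.1797, -0.0005]
tool_rot: [0.162, 0.985, 0.009, -0.052]
ft_force: [0.5, 0.5, -0.6]
grip_width: 0.0513
grasp_force: 0.0
clock: 22.6
eef_pos: [0.37, -0.1801, 0.1508]
tool_rot: [0.162, 0.985, 0.008, -0.05]
ft_force: [0.1, -0.4, -0.1]
grip_width: 0.0516
grasp_force: 0.0
((501.5656433105469, 52.11857604980469), (21.36577796936035, 69.15373992919922), 81.74366760253906) (538, 225, 22, 67)
((358.9155578613281, -175.7088165283203), (23.688161849975586, 82.85345458984375), 71.68912506103516) (270, 152, 27, 90)
flap diff 1.9576576576576576
pot 2.16
drop 2.33
tape 5.99
flat pred bend px [[306.9 279.7]
 [342.9 289.5]]
278 ....................#######........................................................................................
279 ...................########
[... 2388 characters left out ...]
.....................................................rrrrrrrrrrrrrrrrrrrrrrrr.......................
300 ........................................................................rrrrrrrrrrrrrrrrrrr........................
301 ............................................................................rrrrrrrrrrrrrrr........................
302 ................................................................................rrrrrrrrrrr........................
303 ...................................................................................rrrrrrr.........................
304 ......................................................................................rrr..........................
```

The pole lies flat (83 × 24 mm footprint, bend where a flat pole predicts), the flap is unchanged at its stop, and the pot and dropper images are unchanged. I'm handing in.

```bash
python3 -c "
from h import *
print(ticket.job_done())"
```

```text
the job is handed in; nothing more can be done
None
```

Job handed in at about 23 s, with no verdict returned: the flap is down at its stop, the pole lies flat and released on the bench, the pot and dropper look unmoved, and the small image change at the tape roll was not investigated (the arm never went near it).

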